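# Roll a chromatography column into its V cradle and close the keeper

### The arm

A 7-joint arm with a two-finger parallel gripper is mounted at the origin on a cart in front of the work surface, level with it; the furniture and walls round the work are solid. World frame = base frame: x ahead of the robot, y to its left, z up, the work surface at z = 0. Lengths are in mm, angles in rad, forces in N, time in s.
With the tool pointing down it reaches from about 425 to 825 mm from the base axis. Payload 3.6 kg.
Tool frame: the origin (TCP) lies between the finger pads; the fingertips stand 25 mm ahead of it and the grasp point (between the pads) lies 6 mm ahead of it; z points along the fingers, x is the direction in which the jaws open and shut, and the axes are right-handed (so a half turn about z gives the same grasp; the last joint's range is limited). The gripper opens to 93 mm and grips with 3 to 60 N. Pads are 15 mm wide; open, the fingers measure 128 mm over their backs; the gripper's body (75 mm by 188 mm) begins 65 mm behind the grasp point.
Start: joints at [-1.232, 0.615, -0.013, 1.423, 0.008, 1.103, -0.04], TCP at [231.862, 607.21, 243.64] pointing down, gripper open.
Joint ranges: [-3.12, 3.12], [-0.3, 2.06], [-1.34, 1.32], [0.26, 2.42], [-1.36, 4.5], [0.01, 1.98], [-2.84, 2.84]. Speed limits (rad/s): [2.79, 2.79, 3.14, 3.14, 3.14, 3.14, 3.14].

### API

Orientations are given as [roll, pitch, yaw] about the fixed x, y, z axes, in that order (R = Rz(yaw) Ry(pitch) Rx(roll)).
In Python, from station import read_state, cams, ticket gives the robot as it stands.
- The arm moves only by the tool apply_moves, never from a script. Its argument "increments" is a list of rows, each a list of 3 entries, a list of its own where there are three numbers: the shift along the tool's x, y, z in cm, then the turn, a rotation vector about the tool's x, y, z in degrees, then the finger opening in cm, from 0 to 9.3. In form: [[[tx, ty, tz], [ax, ay, az], grip], ...]. A call has 1 to 12 rows; each row shifts and turns the pose as measured when the row begins, along the tool's axes as they then stand; what a row does not reach is not made up. A row lasts 1/10 s, in which the tool goes at most 50 mm and 8.59 degrees, less where a joint would pass 70% of its speed; a pose out of reach is approached as far as the arm can. A call is refused whole if a number of a shift passes 5 or a number of a turn 8.59, either way. A call with a gripper value outside its range is refused whole. The fingers move at their own pace and stop on an object; "force" is the grip in N (left out, the last holds). Time passes only in rows, so rows that do not move let the fingers close. It gives the time, the measured TCP pose, the force and the opening at its end, in the units of the state.
- read_state(): the state, without advancing time (a new reading comes with each control period).
- cams.grab_frame(name): name is "scene" or "top" or "wrist"; returns a dict with "pixels" (480x640x3 uint8, blue, green, red), "mtx" (3x3 intrinsics, pixels), "D" ([k1, k2, p1, p2, k3] as OpenCV has them; the pictures are not rectified), "rvec" (rotation vector, rad) and "tvec" (3), from world to camera coordinates, as OpenCV has them. Camera axes: x right, y down, z forward; pixel columns grow to the right and rows downward; lengths in mm; the calibration is good to about 2 mm. A picture is of the moment at which its call begins. There is no depth.
- ticket.finish_job(): hands the job in, once; it reports no verdict.
The state is a dict: "time": time; "qpos": joint angles; "qvel": joint speeds; "joint_torque": joint torques, N m; "position": TCP position; "tool_rot": TCP orientation; "wrist_force": force on the tool from outside, world axes, zero at the start; "wrist_torque": the same for the moment, N m; "grip_width": finger opening in mm.
Only numpy, scipy, OpenCV 4.12 (cv2) and the standard library are available. Lean on these libraries where they do the work, as an engineer would, in place of code of your own. Each camera call takes 0.05 s, during which the arm holds its last target. There are 200 camera calls.

### The job

Roll the steel chromatography column sideways along the bench, up the ramp of its aluminium cradle and into the V. Then push it endwise with a fingertip until its far end is flush against the notched end plate, the end nut in the notch, and swing the keeper arm fully shut across the column's free end. Push gently with the fingers only: never grip the column, lift it off what it rests on or tip an end up, and leave the flasks and other things where they stand.

Things in the scene. Friction and masses are not known exactly. Their poses are not given: they have to be found in the camera images.
- column: loose steel chromatography column: round bar, diameter 50 mm, 170 mm long, 0.65 to 0.95 kg. A black 10 mm nut stands 14 mm out of the middle of each flat end (198 mm over all, ends alike). Origin on its axis at mid-length, own x along the axis; y and z turn as it rolls. Rolls easily, square to its own axis (a slow push at one end hardly turns it); let go, stops within 2 cm
- cradle: fixed aluminium V cradle. Origin on the bench under the V's bottom line, where the column's middle is when home. x along the V to the end plate (roughly away from the robot), y across it from the ramp side to the closed side. 120 degree V: bottom at y 0, z 4 mm, far side to a fence at y +34 mm, 38 mm high; x -115 to +85 mm, open at the -x end. A column in the V has its axis at y 0, z 33 mm
- ramp_crest (a point): top edge of the ramp, where the V begins, at x -15, y -16.5, z 13.5 mm in the cradle's frame. The ramp is as long in x as the V and falls straight from here to the bench at y -140 mm. On it the column rolls when pushed at or below its mid-height and jams when pushed from higher up
- end_notch (a point): in the face of the end plate that the column's end meets, on the column's axis: x +85, y 0, z 33 mm in the cradle's frame. Plate 10 mm thick, y -41 to +41 mm, 60 mm high; notch for the nut 20 mm wide, from z 22 mm up, open at the top. The nut cannot pass the plate sideways: the column must come over the crest with its middle at about x -70 to -18 mm
- keeper (a joint): swing of the keeper arm, rad, about a vertical pin on the cradle: 0 shut (arm across the V, pointing to the cradle's -y), pi/2 pointing to its -x. Stops at 0 and 2.6; stays where left (friction 0.05 N m). Dark steel bar 10 mm thick, z 42 to 54 mm, free beneath. Shut, it passes 4 mm before the end face of a column that is home, above the nut; a column not home is in its way
- keeper_pivot (a point): on the keeper's pin axis at mid-height of the arm, at x = -94, y = +52, z = 48 mm in the cradle's frame
- keeper_tip (a point): at the free end of the keeper arm, mid-height, 72 mm from the pin
- flask_amber_2: bystander: small conical flask, 52 mm wide, 85 mm high, origin under its middle
- flask_amber_3: bystander: small conical flask, 52 mm wide, 85 mm high, origin under its middle
- rubber_bulb: bystander: red rubber pipette bulb, 51 mm wide, 76 mm high, origin under its middle
- marker_pen: bystander: marker pen 132 mm long lying flat, origin under its middle

How it is judged:
By the outcome, as a careful person would: the job done as asked, in the order asked, and still so for the second after the job is handed in, with the robot touching nothing.
It also fails if it takes over 70 s, if anything falls off the work surface, if the arm or the gripper's body presses on something with over 40 N, if the wrist force passes 120 N, or if a joint passes its speed limit or range.

## Working session

There is one attempt and no reset: what is moved stays moved. The work goes in short steps, Python scripts to look and compute and a tool call to move; the robot and the scene stay as the last step left them, time stands still between calls to the robot, and variables do not carry over. Pictures are saved under pics/ and viewed, about 8 in all and at most 12, crops included, and the job is handed in when it is done.

Besides the shell and the picture viewer there is one more tool, called after "Call:" by a JSON object that holds its "method" and its "body", one argument or row to a line. apply_moves: Moves the arm, as the interface text tells. Its arguments: {"type":"object","properties":{"increments":{"type":"array"},"force":{"type":"number"}},"required":["increments"]}

```bash
mkdir -p pics; ls
cat > h.py <<'E'
import numpy as np,cv2
from station import read_state,cams,ticket
def grab(n,save=None):
    f=cams.grab_frame(n)
    if save: cv2.imwrite('pics/'+save,f['pixels'])
    return f
def ray(f,uv,z):
    uv=np.array(uv,float).reshape(-1,1,2)
    p=cv2.undistortPoints(uv,np.array(f['mtx']),np.array(f['D'])).reshape(-1,2)
    R=cv2.Rodrigues(np.array(f['rvec'],float))[0];t=np.array(f['tvec'],float).ravel()
    c=-R.T@t; d=np.c_[p,np.ones(len(p))]@R
    s=(np.asarray(z)-c[2])/d[:,2]
    return c+d*s[:,None]
def proj(f,P):
    return cv2.projectPoints(np.array(P,float).reshape(-1,1,3),np.array(f['rvec'],float),np.array(f['tvec'],float),np.array(f['mtx']),np.array(f['D']))[0].reshape(-1,2)
E
python3 - <<'E'
from h import *
s=read_state();print(s)
for n in('scene','top'):
    f=grab(n,n+'0.png');np.savez(n+'0.npz',**f)
    R=cv2.Rodrigues(np.array(f['rvec'],float))[0];print(n,-R.T@np.array(f['tvec']).ravel(),R[2])
E
```

```text
pics
{'time': 0.0, 'qpos': array([-1.23249183,  0.61588947, -0.01263758,  1.42485992,  0.00811411,
        1.10336921, -0.04042192]), 'qvel': array([-6.82338429e-04,  3.60841683e-05,  5.68431121e-04, -4.50099948e-06,
       -1.56088308e-03, -2.52666854e-04, -6.54467847e-04]), 'joint_torque': array([ 3.19909004e-04, -4.58950138e+01,  2.09124293e-01, -1.65740597e+01,
       -6.11066027e-02,  2.05612346e-02,  2.35610605e-04]), 'position': array([231.62961497, 606.57349852, 242.51323686]), 'tool_rot': array([3.14155837e+00, 2.47539935e-03, 1.20605981e+00]), 'wrist_force': array([ 0.51194238,  0.57809965, -0.59987695]), 'wrist_torque': array([-0.02539873,  0.01580181, -0.03606531]), 'grip_width': 93.13487447348393}
scene [  89.21093656 1033.51558186  871.5222255 ] [ 0.35751007 -0.73901988 -0.57099577]
top [ 474.56607724  -15.19959118 1276.30733097] [ 0.0846917   0.02913475 -0.99598117]
```

View pics/top0.png

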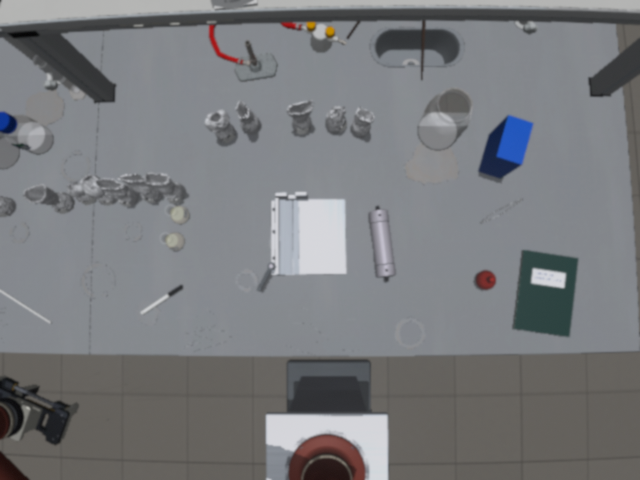

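View pics/scene0.png

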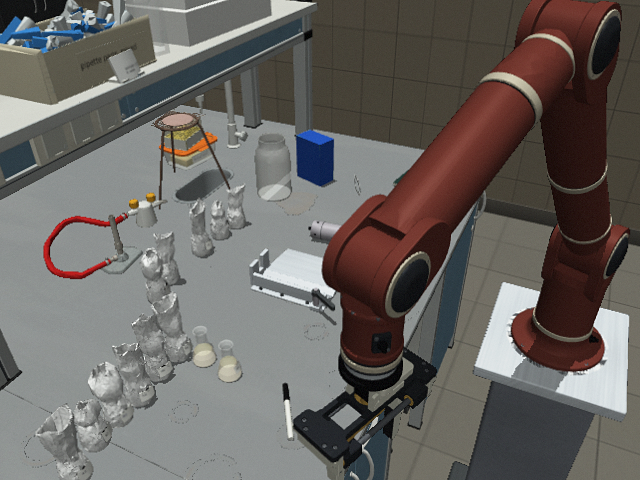

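The top view shows the cradle at (272–347, 195–275), with its end plate at the top, the V on the left and the ramp on the right. The column runs from (378, 207) to (387, 280). The keeper arm runs from its pin at (271, 266) to its tip at (263, 290). The scene view shows the arm hiding most of the column.

Run:
```python
from h import *
f=dict(np.load('top0.npz'));im=f['pixels']
c=im[185:300,240:410];cv2.imwrite('pics/crop0.png',cv2.resize(c,None,fx=4.7,fy=4.7,interpolation=cv2.INTER_CUBIC))
g=cv2.cvtColor(im,cv2.COLOR_BGR2HSV)
for n,(u,v) in dict(col=(381,245),nut=(378,208),ramp=(320,240),v1=(285,240),bench=(360,240),plate=(300,196)).items(): print(n,im[v,u],g[v,u])
print(ray(f,[[320,240],[321,240]],0))
```

```text
col [194 182 185] [128  16 194]
nut [80 76 75] [114  16  80]
ramp [219 214 214] [120   6 219]
v1 [191 181 175] [109  21 191]
bench [144 139 136] [109  14 144]
plate [117 113 110] [107  15 117]
[[605.49411187  13.69849955   0.        ]
 [605.47219949  11.03829062   0.        ]]
```

View pics/crop0.png

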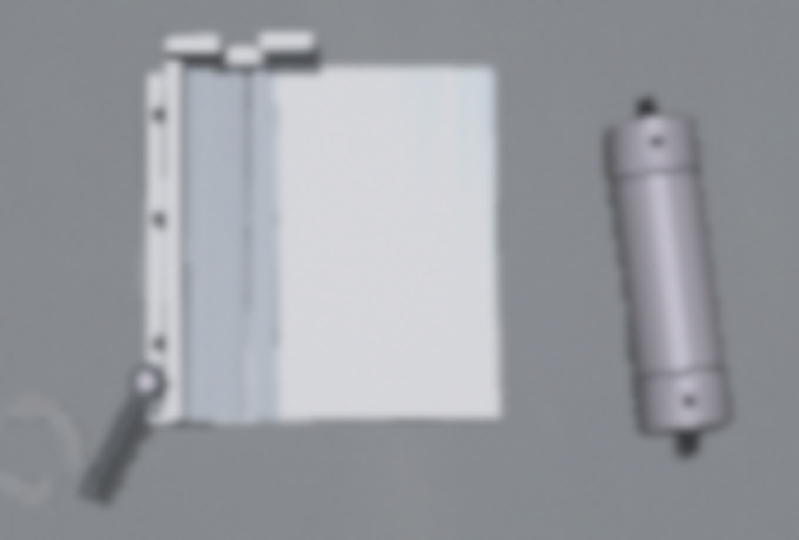

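```bash
cat >> h.py <<'E'
def crop2(p): return np.array(p,float)/4.7+np.array([240,185])-0.4
def fitcradle(f,uv,P):  # uv picks, P cradle points -> x,y,yaw (rigid 2D)
    W=ray(f,uv,P[:,2])[:,:2]; A=P[:,:2]
    a=A-A.mean(0);w=W-W.mean(0)
    th=np.arctan2((a[:,0]*w[:,1]-a[:,1]*w[:,0]).sum(),(a*w).sum())
    R=np.array([[np.cos(th),-np.sin(th)],[np.sin(th),np.cos(th)]])
    t=W.mean(0)-R@A.mean(0)
    return t,th,W-(A@R.T+t)
def toC(p,t,th):
    R=np.array([[np.cos(th),-np.sin(th)],[np.sin(th),np.cos(th)]]);return (np.atleast_2d(p)[:,:2]-t)@R
E
python3 - <<'E'
from h import *
f=dict(np.load('top0.npz'))
uv=crop2([[501,416],[494,67],[275,419],[275,68],[146,381],[182,422]])
P=np.array([[-115,-140,0],[85,-140,0],[-115,-16.5,13.5],[85,-16.5,13.5],[-94,52,54],[-115,34,38]])
t,th,r=fitcradle(f,uv,P);print(t,np.degrees(th));print(r.round(1))
# column
n=crop2([[646,98],[687,458]]);W=ray(f,n,25.);print(W)
# edges quad of body
b=crop2([[605,125],[693,118],[640,432],[729,424]]);print(ray(f,b,25.).round(1))
d=W[0]-W[1];print('len',np.linalg.norm(d),'yaw',np.degrees(np.arctan2(d[1],d[0])));c=W.mean(0);print('c',c, 'in cradle',toC(W,t,th),toC(c,t,th))
k=crop2([[146,381],[97,500]]);k=ray(f,k,54.);print('keeper C',toC(k,t,th))
from scipy.spatial.transform import Rotation
for nm,lo,hi in(('red',(0,120,60),(8,255,255)),):
    m=cv2.inRange(cv2.cvtColor(f['pixels'],cv2.COLOR_BGR2HSV)[260:300,460:510],lo,hi);M=cv2.moments(m);print(ray(f,[[M['m10']/M['m00']+460,M['m01']/M['m00']+260]],30.))
print(ray(f,[[178,213],[174,240],[181,288],[142,313]],0.))
E
```

```text
[629.76774576  87.0195923 ] 0.41925081669713643
[[ 1.2 -1.2]
 [-0.1 -0.8]
 [ 0.8  1.6]
 [-1.  -0.2]
 [-0.   0.1]
 [-1.   0.4]]
[[ 692.69290541 -136.86858362   25.        ]
 [ 492.39851343 -156.20104674   25.        ]]
[[ 677.7 -113.8   25. ]
 [ 681.2 -162.8   25. ]
 [ 506.9 -130.6   25. ]
 [ 510.9 -179.6   25. ]]
len 201.2252160892056 yaw 5.513124434394664
c [ 592.54570942 -146.53481518   25.        ] in cradle [[  61.28523113 -224.34262074]
 [-139.14525901 -242.2089638 ]] [[ -38.93001394 -233.27579227]]
keeper C [[ -94.04000748   52.13650011]
 [-158.01308002   79.07643547]]
[[ 496.33656166 -414.21725632   30.        ]]
[[682.5688636  399.0500786    0.        ]
 [608.92299625 408.5181927    0.        ]
 [479.46941313 386.9044578    0.        ]
 [412.45842327 493.43774722   0.        ]]
```

Call:
{"method": "apply_moves", "body": {
  "increments": [
    [[0,0,0],[0,0,8.5],9.3],
    [[0,0,0],[0,0,8.5],9.3],
    [[0,0,0],[0,0,8.5],9.3],
    [[0,0,0],[0,0,8.5],9.3],
    [[0,0,0],[0,0,8.5],9.3],
    [[0,0,0],[0,0,8.5],9.3],
    [[0,0,0],[0,0,8.5],9.3],
    [[0,0,0],[0,0,8.5],9.3],
    [[0,0,0],[0,0,1],9.3]
  ]
}}

```text
time: 1.0
position: [229.8, 603.2, 236.3]
tool_rot: [3.127, 0.006, -0.017]
wrist_force: [0.2, 0.2, 0.2]
grip_width: 92.8
```

Call:
{"method": "apply_moves", "body": {
  "increments": [
    [[2,4.5,-0.1],[0,0,0],9.3],
    [[2,4.5,-0.1],[0,0,0],9.3],
    [[2,4.5,-0.1],[0,0,0],9.3],
    [[2,4.5,-0.1],[0,0,0],9.3],
    [[2,4.5,-0.1],[0,0,0],9.3],
    [[2,4.5,-0.1],[0,0,0],9.3],
    [[2,4.5,-0.1],[0,0,0],9.3],
    [[2,4.5,-0.1],[0,0,0],9.3],
    [[2,4.5,-0.1],[0,0,0],9.3],
    [[2,4.5,-0.1],[0,0,0],9.3],
    [[2,4.5,-0.1],[0,0,0],9.3],
    [[2,4.5,-0.1],[0,0,0],9.3]
  ]
}}

```text
time: 2.2
position: [471.9, 61.7, 250.3]
tool_rot: [3.129, 0.009, 0.04]
wrist_force: [1.1, 1.3, 0.4]
grip_width: 93.1
```

Call:
{"method": "apply_moves", "body": {
  "increments": [
    [[1.8,4.6,0],[0,0,0.5],9.3],
    [[1.8,4.6,0],[0,0,0.5],9.3],
    [[1.8,4.6,0],[0,0,0.5],9.3],
    [[1.8,4.6,0],[0,0,0.5],9.3],
    [[1.8,4.6,0],[0,0,0],9.3],
    [[1.8,4.6,0],[0,0,0],9.3],
    [[0,0,0],[0,0,0],9.3]
  ]
}}

```text
time: 2.9
position: [587.0, -224.0, 251.6]
tool_rot: [3.125, 0.009, 0.016]
wrist_force: [-1.3, 0.8, -0.8]
grip_width: 92.8
```

Run:
```python
from h import *
s=read_state();print(s['position'],np.degrees(s['tool_rot']))
f=grab('scene','scene1.png')
```

```text
[ 587.04645274 -224.01324221  251.61224616] [179.06396366   0.49615123   0.90140834]
```

View pics/scene1.png

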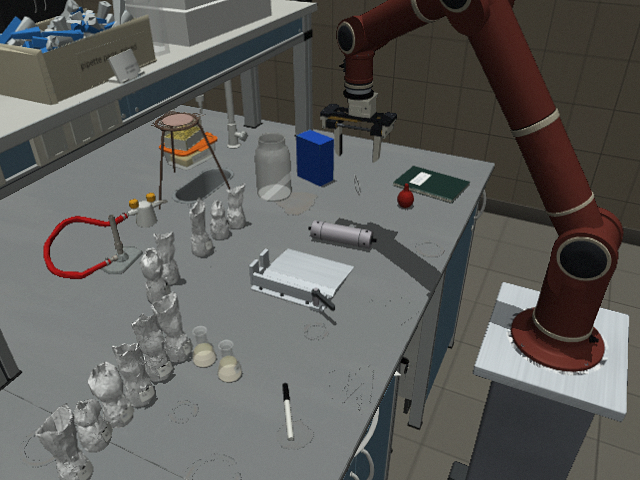

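Call:
{"method": "apply_moves", "body": {
  "increments": [
    [[0,0,4.2],[0.5,0.3,0.3],9.3],
    [[0,0,4.2],[0.5,0.3,0.3],9.3],
    [[0,0,4.2],[0.2,0,0],9.3],
    [[0,0,4.2],[0,0,0],9.3],
    [[0,0,3],[0,0,0],9.3],
    [[0,0,0.8],[0,0,0],9.3]
  ]
}}

```text
time: 3.55
position: [590.4, -208.6, 41.6]
tool_rot: [-3.124, -0.009, 0.029]
wrist_force: [-0.9, 1.6, 0.1]
grip_width: 92.4
```

Call:
{"method": "apply_moves", "body": {
  "increments": [
    [[0,-0.3,0],[-0.5,-0.3,0.6],9.3],
    [[0,-0.4,0],[-0.4,-0.2,0.5],9.3],
    [[0,-0.5,0],[0,0,0],9.3],
    [[0,-0.5,0],[0,0,0],9.3],
    [[0,-0.5,0],[0,0,0],9.3],
    [[0,-0.5,0],[0,0,0],9.3]
  ]
}}

```text
time: 4.15
position: [593.7, -178.1, 48.1]
tool_rot: [3.14, -0.009, 0.015]
wrist_force: [-0.6, -0.4, 0.9]
grip_width: 93.0
```

Call:
{"method": "apply_moves", "body": {
  "increments": [
    [[0,0,0.4],[0,0,0],9.3],
    [[0,0,0.3],[0,-0.3,0],9.3],
    [[0,0,0.1],[0,0,0],9.3]
  ]
}}

```text
time: 4.45
position: [594.4, -176.4, 40.3]
tool_rot: [3.141, -0.005, 0.016]
wrist_force: [-0.3, 0.2, -0.4]
grip_width: 92.9
```

Run:
```python
from h import *
s=read_state();print(s['position'],np.degrees(s['tool_rot']),s['wrist_force'])
f=grab('scene')
cv2.imwrite('pics/s2.png',cv2.resize(f['pixels'][150:330,220:460],None,fx=3.3,fy=3.3))
```

```text
[ 594.42168612 -176.36052823   40.28974506] [179.97380978  -0.2866848    0.91579939] [-0.29496177  0.20336053 -0.35201905]
```

View pics/s2.png

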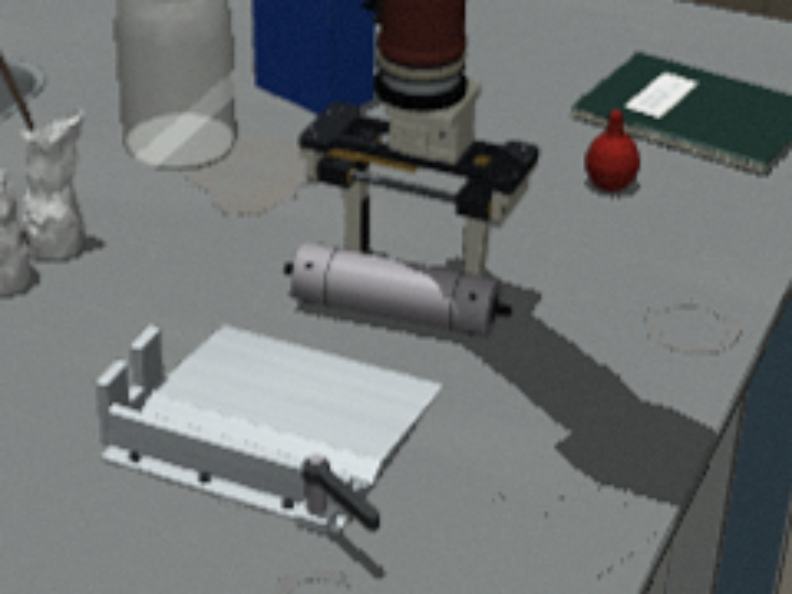

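Call:
{"method": "apply_moves", "body": {
  "increments": [
    [[0,-0.5,0],[0,0,0],9.3],
    [[0,-0.5,0],[0,0,0],9.3],
    [[0,-0.5,0],[0,0,0],9.3],
    [[0,-0.5,0],[0,0,0],9.3],
    [[0,-0.5,0],[0,0,0],9.3],
    [[0,-0.5,0],[0,0,0],9.3]
  ]
}}

```text
time: 5.1
position: [593.4, -146.6, 40.0]
tool_rot: [3.139, -0.005, 0.014]
wrist_force: [-0.0, -0.4, 1.3]
grip_width: 93.2
```

```bash
cat >> h.py <<'E'
T,TH=np.array([629.8,87.0]),np.radians(0.42)
def steel(f,y0=-400):
    "bright-purple column mask in top/scene image: hsv hue 118-150"
    g=cv2.cvtColor(f['pixels'],cv2.COLOR_BGR2HSV); return cv2.inRange(g,(117,8,60),(165,60,255))
E
python3 - <<'E'
from h import *
s=read_state();print(s['position'],np.degrees(s['tool_rot']),s['wrist_force'])
f=grab('scene');np.savez('s3.npz',**f)
f0=dict(np.load('scene0.npz'))
a=proj(f,[[692.7,-136.9,25],[492.4,-156.2,25]]);print('expected initial nuts',a)
print('picked now',ray(f,[[307.6,231.2],[373.6,243.6]],25.))
m=steel(f);n,l,st,ce=cv2.connectedComponentsWithStats(m)
for i in range(1,n):
    if st[i,4]>150: print(st[i],ce[i])
cv2.imwrite('pics/s3.png',np.hstack([cv2.resize(f['pixels'][180:300,230:430],None,fx=4,fy=4,interpolation=cv2.INTER_CUBIC)]))
E
```

```text
[ 593.43668534 -146.62111053   40.00873992] [179.8364125   -0.26465914   0.77734574] [-0.01525242 -0.3517984   1.25160516]
expected initial nuts [[308.84082852 227.05784963]
 [377.37228411 240.62780006]]
picked now [[ 686.18116933 -116.19488996   25.        ]
 [ 496.51456137 -138.31718834   25.        ]]
[340 234  29  22 164] [355.99390244 243.11585366]
```

View pics/s3.png

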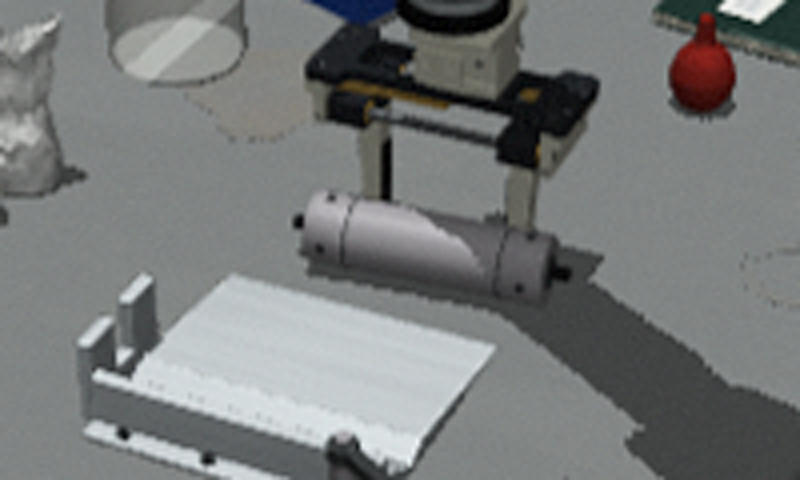

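Run:
```python
from h import *
f=dict(np.load('s3.npz'))
W=ray(f,[[304.1,235.2],[370.8,248.0]],25.);d=W[0]-W[1];print(W,np.degrees(np.arctan2(d[1],d[0])),toC(W,T,TH))
```

```text
[[ 685.80173972  -93.89058623   25.        ]
 [ 495.73673896 -115.56686098   25.        ]] 6.5062800545637955 [[  54.67424973 -181.29623673]
 [-135.54453849 -201.57869235]]
```

Call:
{"method": "apply_moves", "body": {
  "increments": [
    [[0,-0.6,0],[0,0,0],9.3],
    [[0,-0.6,0],[0,0,0],9.3],
    [[0,-0.6,0],[0,0,0],9.3],
    [[0,-0.6,0],[0,0,0],9.3],
    [[0,-0.6,0],[0,0,0],9.3],
    [[0,-0.6,0],[0,0,0],9.3],
    [[0,-0.6,0],[0,0,0],9.3],
    [[0,-0.6,-0.02],[0,0,0],9.3],
    [[0,-0.6,-0.02],[0,0,0],9.3],
    [[0,-0.6,-0.02],[0,0,0],9.3]
  ]
}}

```text
time: 6.15
position: [593.2, -82.8, 41.3]
tool_rot: [3.135, -0.007, 0.015]
wrist_force: [0.2, -5.0, 3.6]
grip_width: 92.8
```

Run:
```python
from h import *
s=read_state();print(s['position'],np.degrees(s['tool_rot']),s['wrist_force'])
f=grab('scene');np.savez('s4.npz',**f)
cv2.imwrite('pics/s4.png',np.hstack([cv2.resize(f['pixels'][180:300,230:430],None,fx=4,fy=4,interpolation=cv2.INTER_CUBIC)]))
```

```text
[593.21718209 -82.83166023  41.29569274] [179.64975463  -0.38200412   0.87414165] [ 0.22856987 -5.0229244   3.58894552]
```

View pics/s4.png

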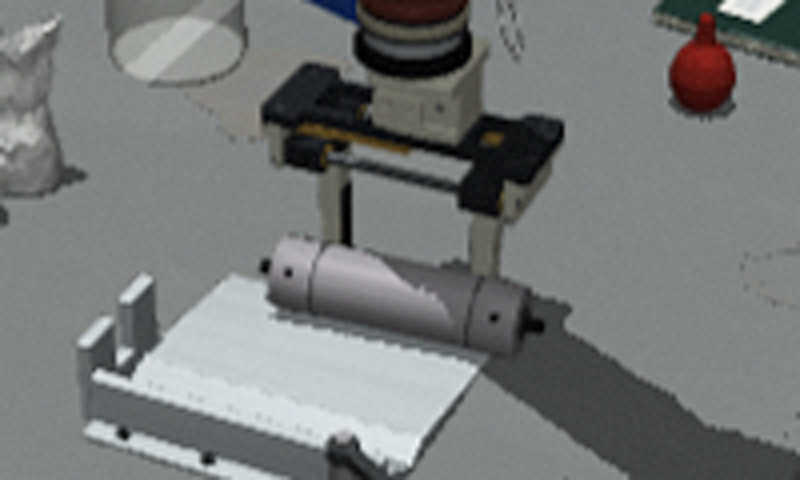

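Call:
{"method": "apply_moves", "body": {
  "increments": [
    [[0,-0.6,-0.04],[0,0,0],9.3],
    [[0,-0.6,-0.04],[0,0,0],9.3],
    [[0,-0.6,-0.04],[0,0,0],9.3],
    [[0,-0.6,-0.04],[0,0,0],9.3],
    [[0,-0.6,-0.04],[0,0,0],9.3],
    [[0,-0.6,-0.04],[0,0,0],9.3],
    [[0,-0.6,-0.04],[0,0,0],9.3],
    [[0,-0.6,-0.04],[0,0,0],9.3],
    [[0,-0.6,-0.04],[0,0,0],9.3],
    [[0,-0.6,-0.04],[0,0,0],9.3]
  ]
}}

```text
time: 7.2
position: [592.1, -19.4, 45.7]
tool_rot: [3.133, -0.007, 0.014]
wrist_force: [-0.8, -3.1, 0.9]
grip_width: 92.7
```

Run:
```python
from h import *
s=read_state();print(s['position'],np.degrees(s['tool_rot']),s['wrist_force'])
f=grab('scene');np.savez('s5.npz',**f)
cv2.imwrite('pics/s5.png',np.hstack([cv2.resize(f['pixels'][180:300,230:430],None,fx=4,fy=4,interpolation=cv2.INTER_CUBIC)]))
```

```text
[592.14074443 -19.40348032  45.70128213] [179.51400363  -0.40913623   0.81993176] [-0.82793524 -3.06521914  0.94125864]
```

View pics/s5.png

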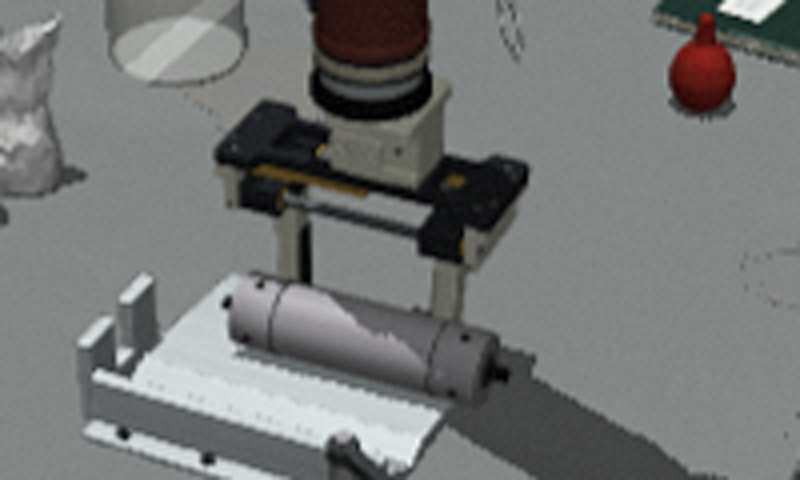

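Run:
```python
from h import *
f=dict(np.load('s5.npz'))
for z in(32.,34.):
    W=ray(f,[[286.8,255.3],[355.4,273.6]],z);d=W[0]-W[1];print(np.linalg.norm(d),np.degrees(np.arctan2(d[1],d[0])),toC(W,T,TH),toC(W.mean(0),T,TH))
```

```text
192.28447207750642 1.429962771808983 [[  48.12329957  -67.91629101]
 [-144.13130023  -71.30554766]] [[-48.00400033 -69.61091933]]
191.8263913591251 1.4299627718089682 [[  46.73736942  -65.4902227 ]
 [-145.05922082  -68.8714051 ]] [[-49.1609257 -67.1808139]]
```

Call:
{"method": "apply_moves", "body": {
  "increments": [
    [[0,-0.6,-0.04],[0,0,0],9.3],
    [[0,-0.6,-0.04],[0,0,0],9.3],
    [[0,-0.6,-0.04],[0,0,0],9.3],
    [[0,-0.6,-0.04],[0,0,0],9.3],
    [[0,-0.6,-0.04],[0,0,0],9.3],
    [[0,-0.6,-0.04],[0,0,0],9.3],
    [[0,-0.6,-0.04],[0,0,0],9.3],
    [[0,-0.5,0],[0,0,0],9.3],
    [[0,-0.5,0],[0,0,0],9.3],
    [[0,-0.5,0],[0,0,0],9.3],
    [[0,-0.5,0],[0,0,0],9.3]
  ]
}}

```text
time: 8.35
position: [590.8, 42.2, 49.3]
tool_rot: [3.126, -0.007, 0.012]
wrist_force: [-0.9, 1.0, -0.4]
grip_width: 92.8
```

Run:
```python
from h import *
s=read_state();print(s['position'],np.degrees(s['tool_rot']),s['wrist_force'])
f=grab('scene');np.savez('s6.npz',**f)
cv2.imwrite('pics/s6.png',np.hstack([cv2.resize(f['pixels'][180:300,230:430],None,fx=4,fy=4,interpolation=cv2.INTER_CUBIC)]))
```

```text
[590.79870782  42.20618969  49.26182096] [179.11185938  -0.41900332   0.68657214] [-0.86820823  0.96920988 -0.37795539]
```

View pics/s6.png

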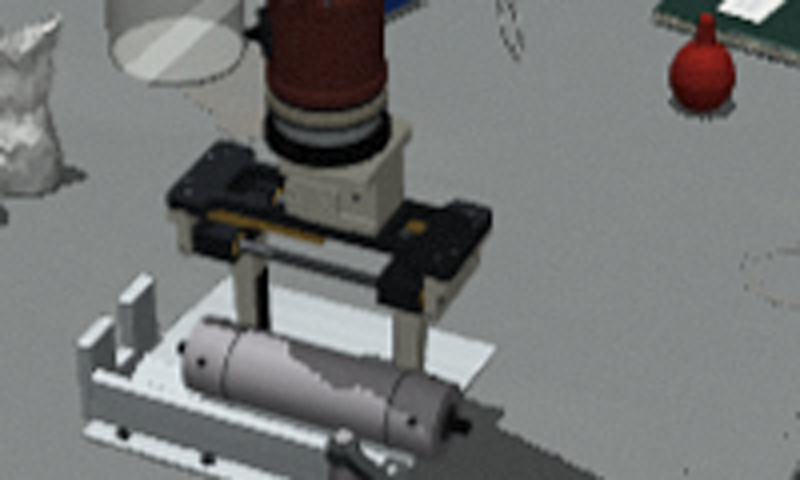

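Run:
```python
from h import *
f=dict(np.load('s6.npz'))
W=ray(f,[[275.0,266.7],[345.7,286.2]],33.);d=W[0]-W[1];print(np.linalg.norm(d),np.degrees(np.arctan2(d[1],d[0])),toC(W,T,TH),toC(W.mean(0),T,TH))
```

```text
193.48637566544855 1.513814172725639 [[  51.12784119  -10.22059682]
 [-142.32327718  -13.91415482]] [[-45.59771799 -12.06737582]]
```

Call:
{"method": "apply_moves", "body": {
  "increments": [
    [[0,-0.4,0],[0,0,0],9.3],
    [[0,-0.4,0],[0,0,0],9.3],
    [[0,-0.3,0],[0,0,0],9.3]
  ]
}}

```text
time: 8.7
position: [589.7, 52.8, 48.2]
tool_rot: [3.122, -0.006, 0.013]
wrist_force: [-0.2, -7.0, 2.2]
grip_width: 92.5
```

Run:
```python
from h import *
s=read_state();print(s['position'],np.degrees(s['tool_rot']),s['wrist_force'])
f=grab('scene');np.savez('s7.npz',**f)
g=dict(np.load('s6.npz'));f0=dict(np.load('scene0.npz'))
d=cv2.absdiff(f['pixels'],g['pixels']).max(2)
print((d[255:300,270:350]>25).sum())
# track nuts by template
for (u,v) in((275,267),(345,286)):
    t=g['pixels'][v-8:v+9,u-8:u+9];r=cv2.matchTemplate(f['pixels'][v-20:v+21,u-20:u+21],t,cv2.TM_CCOEFF_NORMED);_,mx,_,p=cv2.minMaxLoc(r);print(mx,p[0]-12,p[1]-12)
print('pivot exp',proj(f0,np.r_[T+np.array([[np.cos(TH),-np.sin(TH)],[np.sin(TH),np.cos(TH)]])@[-94,52],54]))
```

```text
[589.74327609  52.82976995  48.15234737] [178.90016964  -0.32912732   0.718323  ] [-0.15247431 -7.04366148  2.2467068 ]
1271
0.8662492036819458 -2 3
0.9448023438453674 -1 3
pivot exp [[315.82129547 289.75194463]]
```

Call:
{"method": "apply_moves", "body": {
  "increments": [
    [[0,1,0],[0,0,0],9.3],
    [[0,1.5,0],[0,0,0],9.3],
    [[0,1,-0.5],[0.5,0,0],9.3],
    [[0,0,-4],[0.5,0,0],9.3],
    [[0,0,-4.5],[0,0,0],9.3],
    [[0,0,-4.5],[0,0,0],9.3],
    [[-3,0,-1.5],[0,0,0],5],
    [[-4,-1,0],[0,0,0],2],
    [[-4,-3,0],[0,0,0],0],
    [[-3,-3,0],[0,0,0],0],
    [[0,0,0],[0,0,0],0]
  ],
  "force": 20
}}

```text
time: 9.85
position: [444.3, 82.9, 205.8]
tool_rot: [-3.13, -0.005, 0.003]
wrist_force: [1.4, -0.2, -0.4]
grip_width: 57.8
```

Run:
```python
from h import *
s=read_state();print(s['position'],np.degrees(s['tool_rot']),s['wrist_force'],s['grip_width'])
f=grab('scene');np.savez('s8.npz',**f);t=grab('top');np.savez('t8.npz',**t)
a=cv2.resize(f['pixels'][220:320,240:390],None,fx=4,fy=4,interpolation=cv2.INTER_CUBIC)
b=cv2.resize(t['pixels'][185:310,240:390],None,fx=4,fy=4,interpolation=cv2.INTER_CUBIC)[:600]
c=np.zeros((600,800,3),np.uint8)
a=cv2.resize(a,(400,267));b=cv2.resize(b,(400,333))
cv2.imwrite('pics/s8.png',np.vstack([cv2.resize(f['pixels'][240:310,250:390],(700,350),interpolation=cv2.INTER_CUBIC),cv2.resize(t['pixels'][185:235,230:370],(700,250),interpolation=cv2.INTER_CUBIC)]))
```

```text
[444.28942545  82.90924768 205.75631763] [-1.79347857e+02 -2.69081526e-01  1.48497611e-01] [ 1.42047728 -0.24099566 -0.40609621] 57.757769724586815
```

View pics/s8.png

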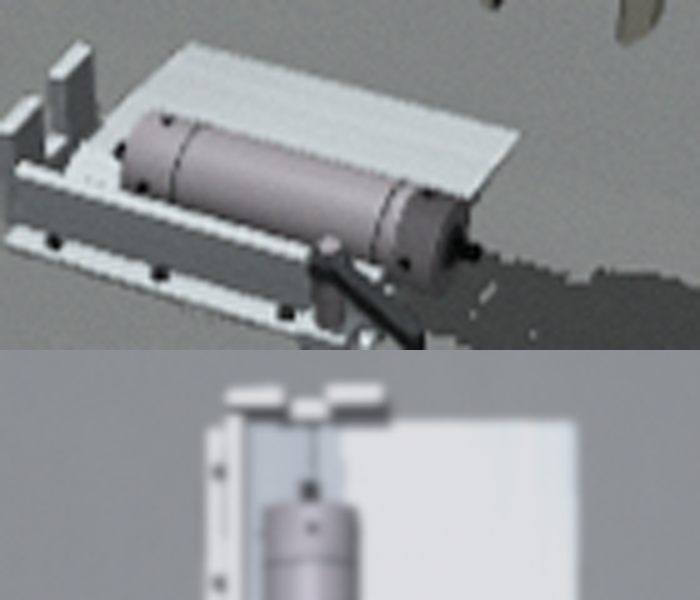

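Run:
```python
from h import *
f=dict(np.load('s8.npz'));t=dict(np.load('t8.npz'))
print(toC(ray(t,[[291.5,210.9]],33.),T,TH),toC(ray(f,[[273.6,269.8],[346.0,290.0]],33.),T,TH))
R=np.array([[np.cos(TH),-np.sin(TH)],[np.sin(TH),np.cos(TH)]])
for p in([-175,0],[-117,0]):print(T+R@p)
```

```text
[[49.29618524 -0.43193117]] [[  47.96757717    2.66190797]
 [-148.67180303   -0.89703684]]
[454.80470175  85.71719449]
[512.80314345  86.14235289]
```

Call:
{"method": "apply_moves", "body": {
  "increments": [
    [[0,-0.3,0],[-0.3,0,0],0],
    [[0,0,0],[-0.3,0,0],0],
    [[0,0,0],[0,0,0],0],
    [[0,0,0],[0,0,0],0],
    [[0,0,3],[0,0,0],0],
    [[0,0,4],[0,0,0],0],
    [[0,0,4],[0,0,0],0],
    [[0,0,3],[0,0,0],0],
    [[0,0,0.8],[0,0,0],0],
    [[0,0,0],[0,0,0],0]
  ]
}}

```text
time: 10.95
position: [461.6, 76.3, 55.3]
tool_rot: [3.137, -0.024, -0.014]
wrist_force: [0.3, -0.3, 0.4]
grip_width: 0.5
```

Call:
{"method": "apply_moves", "body": {
  "increments": [
    [[-0.7,-0.5,0.2],[0,-0.8,-0.5],0],
    [[-0.3,-0.5,0.2],[0,-0.6,-0.5],0],
    [[0,0,0],[0,0,0],0]
  ]
}}

```text
time: 11.25
position: [453.1, 87.5, 53.5]
tool_rot: [3.138, -0.002, 0.005]
wrist_force: [-0.4, 0.1, 0.1]
grip_width: 0.8
```

Call:
{"method": "apply_moves", "body": {
  "increments": [
    [[0.4,0.05,0.2],[0,0,0],0],
    [[0.5,0.05,0.1],[0,0,0],0],
    [[0.5,0,0],[0,0,0],0],
    [[0.5,0,0],[0,0,0],0],
    [[0.5,0,0],[0,0,0],0],
    [[0.5,0,0],[0,0,0],0],
    [[0.5,0,0],[0,0,0],0],
    [[0.5,0,0],[0,0,0],0]
  ]
}}

```text
time: 12.05
position: [467.9, 87.6, 49.9]
tool_rot: [-3.138, 0.056, 0.007]
wrist_force: [-7.3, -0.1, 7.1]
grip_width: 0.6
```

Call:
{"method": "apply_moves", "body": {
  "increments": [
    [[0.4,0,-0.2],[0,1.5,0],0],
    [[0.5,0,-0.1],[0,1.5,0],0],
    [[0.6,0,-0.1],[0,1,0],0],
    [[0.6,0,-0.1],[0,1,0],0]
  ]
}}

```text
time: 12.45
position: [482.3, 87.4, 52.3]
tool_rot: [-3.138, -0.017, 0.007]
wrist_force: [-2.6, -0.2, -1.5]
grip_width: 0.7
```

Call:
{"method": "apply_moves", "body": {
  "increments": [
    [[0.5,0,0],[0,0,0],0],
    [[0.5,0,0],[0,0.3,0],0],
    [[0.6,0,0],[0,0.5,0],0],
    [[0.6,0,0],[0,0.5,0],0]
  ]
}}

```text
time: 12.85
position: [503.0, 87.7, 52.6]
tool_rot: [-3.137, -0.034, 0.007]
wrist_force: [-4.2, -0.3, -1.5]
grip_width: 0.3
```

Call:
{"method": "apply_moves", "body": {
  "increments": [
    [[0.4,0,0],[0,-0.5,0],0],
    [[0.4,0,0],[0,-0.2,0],0],
    [[0.4,0,0],[0,0,0],0],
    [[0.4,0,0],[0,0.3,0],0]
  ]
}}

```text
time: 13.25
position: [516.8, 87.8, 52.5]
tool_rot: [-3.136, -0.017, 0.007]
wrist_force: [-11.9, -0.8, 8.0]
grip_width: 0.6
```

Call:
{"method": "apply_moves", "body": {
  "increments": [
    [[0.5,0,-0.1],[0,0.3,0],0],
    [[0.6,0,-0.1],[0,0.5,0],0]
  ]
}}

```text
time: 13.45
position: [517.0, 87.8, 52.7]
tool_rot: [-3.135, -0.005, 0.008]
wrist_force: [-12.5, -1.5, 3.6]
grip_width: 0.4
```

Call:
{"method": "apply_moves", "body": {
  "increments": [
    [[-1,0,0],[0,0,0],0],
    [[-2,0,0],[0,0,0],0],
    [[-1,0,-0.5],[0,0,0],0],
    [[0,0,-4],[0,0,0],0],
    [[0,0,-4],[0,0,0],0],
    [[0,-1,-1],[0,0,0],0],
    [[0.3,-3,0],[0,0,0],0],
    [[0.5,-3.5,0],[0,0,0],0],
    [[0.5,-3,0],[0,0,0],0],
    [[0,0,0],[0,0,0],0]
  ]
}}

```text
time: 14.45
position: [518.5, 195.5, 166.0]
tool_rot: [-3.13, -0.079, -0.0]
wrist_force: [-0.4, 0.7, -0.0]
grip_width: 0.3
```

Run:
```python
from h import *
s=read_state();print(s['position'],np.degrees(s['tool_rot']),s['wrist_force'],s['grip_width'])
f=grab('scene');np.savez('s9.npz',**f);t=grab('top');np.savez('t9.npz',**t)
cv2.imwrite('pics/s9.png',np.vstack([cv2.resize(f['pixels'][240:310,250:390],(700,350),interpolation=cv2.INTER_CUBIC),cv2.resize(t['pixels'][185:235,230:370],(700,250),interpolation=cv2.INTER_CUBIC)]))
```

```text
[518.46983781 195.52995257 166.04108423] [-1.79310637e+02 -4.51322209e+00 -2.77899196e-02] [-0.38407633  0.74022417 -0.04854103] 0.25158158806684244
```

View pics/s9.png

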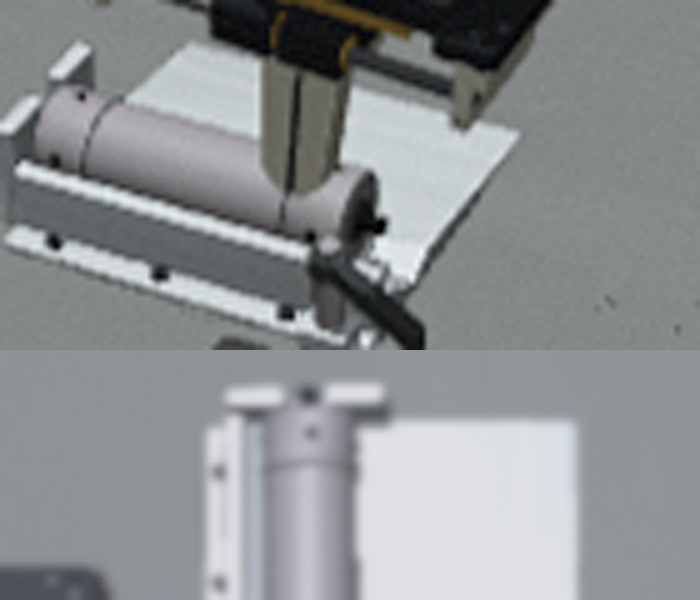

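Call:
{"method": "apply_moves", "body": {
  "increments": [
    [[-1,0,0],[-0.3,-2.5,0],0],
    [[-0.8,0,0],[-0.3,-1.5,0],0],
    [[0,0,3],[0,0,0],0],
    [[0,0,3],[0,0,0],0],
    [[0,0,2],[0,0,0],0],
    [[0,0,0.5],[0,0,0],0],
    [[0,0,0],[0,0,0],0]
  ]
}}

```text
time: 15.25
position: [506.4, 179.4, 81.7]
tool_rot: [3.137, -0.019, -0.022]
wrist_force: [-0.4, 0.5, -0.1]
grip_width: 0.5
```

Call:
{"method": "apply_moves", "body": {
  "increments": [
    [[-0.4,0,0.6],[0,-0.6,-0.6],0],
    [[-0.3,0,0.5],[0,-0.4,-0.5],0],
    [[0,0,0.1],[0,0,0],0]
  ]
}}

```text
time: 15.55
position: [500.9, 178.7, 71.3]
tool_rot: [3.138, -0.005, -0.003]
wrist_force: [0.0, 0.2, 0.3]
grip_width: 0.4
```

Call:
{"method": "apply_moves", "body": {
  "increments": [
    [[-0.4,0.6,0.1],[0,0,0],0],
    [[-0.4,0.7,0.1],[0,0,0],0],
    [[-0.4,0.7,0],[0,0,0],0],
    [[-0.4,0.7,0],[0,0,0],0]
  ]
}}

```text
time: 15.95
position: [487.0, 152.5, 71.0]
tool_rot: [3.141, -0.013, -0.001]
wrist_force: [0.7, 0.6, -0.2]
grip_width: 0.7
```

Call:
{"method": "apply_moves", "body": {
  "increments": [
    [[-0.2,0.6,0.1],[0,0,0],0],
    [[-0.1,0.6,0.1],[0,0,0],0],
    [[-0.1,0.6,0.1],[0,0,0],0],
    [[0,0.6,0],[0,0,0],0]
  ]
}}

```text
time: 16.35
position: [481.8, 127.5, 68.2]
tool_rot: [-3.14, -0.012, 0.0]
wrist_force: [-0.4, 1.4, -1.3]
grip_width: 0.1
```

Run:
```python
from h import *
f=grab('scene');g=dict(np.load('s9.npz'))
h=f['pixels'];dark=lambda im:((im.max(2)<75)[285:330,305:350]).astype(int)
# predicted tip pixel for various theta
R=np.array([[np.cos(TH),-np.sin(TH)],[np.sin(TH),np.cos(TH)]])
for th in(1.97,1.57,1.2,1.0,.5,0):
    d=np.array([-np.sin(th),-np.cos(th)]);P=[np.r_[T+R@(np.array([-94,52])+r*d),54] for r in(45,55,65,80)]
    p=proj(f,P);print(th,p[-2].round(0),[h[int(round(v)),int(round(u))].max() for u,v in p],[g['pixels'][int(round(v)),int(round(u))].max() for u,v in p])
```

```text
1.97 [335. 303.] [np.uint8(76), np.uint8(70), np.uint8(71), np.uint8(70)] [np.uint8(75), np.uint8(137), np.uint8(140), np.uint8(138)]
1.57 [341. 297.] [np.uint8(105), np.uint8(83), np.uint8(104), np.uint8(137)] [np.uint8(131), np.uint8(136), np.uint8(136), np.uint8(138)]
1.2 [344. 291.] [np.uint8(109), np.uint8(111), np.uint8(78), np.uint8(138)] [np.uint8(113), np.uint8(137), np.uint8(137), np.uint8(135)]
1.0 [343. 287.] [np.uint8(110), np.uint8(109), np.uint8(104), np.uint8(140)] [np.uint8(222), np.uint8(103), np.uint8(136), np.uint8(136)]
0.5 [338. 280.] [np.uint8(109), np.uint8(108), np.uint8(100), np.uint8(18)] [np.uint8(211), np.uint8(209), np.uint8(207), np.uint8(211)]
0 [327. 274.] [np.uint8(53), np.uint8(209), np.uint8(133), np.uint8(18)] [np.uint8(50), np.uint8(202), np.uint8(206), np.uint8(211)]
```

Call:
{"method": "apply_moves", "body": {
  "increments": [
    [[0.1,0.6,0],[0,0,0],0],
    [[0.2,0.6,0],[0,0,0],0],
    [[0.3,0.6,0],[0,0,0],0],
    [[0.4,0.5,0],[0,0,0],0],
    [[0.5,0.4,0],[0,0,0],0]
  ]
}}

```text
time: 16.9
position: [494.7, 96.3, 67.3]
tool_rot: [3.142, -0.005, -0.001]
wrist_force: [-1.1, 2.0, 0.7]
grip_width: 0.7
```

Call:
{"method": "apply_moves", "body": {
  "increments": [
    [[0.5,0.2,0],[0,0,0],0],
    [[0.5,0.1,-0.1],[0,0,0],0],
    [[0.5,0.1,-0.1],[0,0,0],0],
    [[0.4,0,0],[0,0,0],0]
  ]
}}

```text
time: 17.3
position: [514.3, 89.5, 68.9]
tool_rot: [3.139, -0.002, -0.004]
wrist_force: [-1.2, -0.8, -0.1]
grip_width: 0.8
```

Call:
{"method": "apply_moves", "body": {
  "increments": [
    [[0.4,0,0],[0,0,0],0],
    [[0.4,0,0],[0,0,0],0],
    [[0.4,0,0],[0,0,0],0]
  ]
}}

```text
time: 17.6
position: [516.3, 89.3, 68.0]
tool_rot: [3.14, 0.023, -0.003]
wrist_force: [-6.9, 0.3, 6.1]
grip_width: 0.5
```

Call:
{"method": "apply_moves", "body": {
  "increments": [
    [[0.5,0,-0.1],[0,0.8,0],0],
    [[0.5,0,-0.1],[0,0.5,0],0]
  ]
}}

```text
time: 17.8
position: [516.3, 89.2, 68.2]
tool_rot: [3.141, 0.024, -0.002]
wrist_force: [-6.7, 0.1, 2.8]
grip_width: 0.6
```

Call:
{"method": "apply_moves", "body": {
  "increments": [
    [[-1,0,0],[0,0,0],0],
    [[-2,0,0],[0,0,0],0],
    [[-2,0,-1],[0,0,0],0],
    [[0,0,-4],[0,0,0],0],
    [[0,0,-5],[0,0,0],0],
    [[0,2,-5],[0,0,0],0],
    [[0,5,0],[0,0,0],0],
    [[0,5,0],[0,0,0],0],
    [[0,5,0],[0,0,0],0],
    [[0,5,0],[0,0,0],0],
    [[0,3,0],[0,0,0],0],
    [[0,0,0],[0,0,0],0]
  ]
}}

```text
time: 19.0
position: [481.8, -166.6, 227.5]
tool_rot: [3.129, -0.007, 0.009]
wrist_force: [0.2, 0.2, -0.1]
grip_width: 0.4
```

Run:
```python
from h import *
s=read_state();print(s['position'],s['wrist_force'],s['time'])
f=grab('scene');t=grab('top');np.savez('t10.npz',**t);np.savez('s10.npz',**f)
cv2.imwrite('pics/s10.png',np.vstack([cv2.resize(f['pixels'][240:310,250:390],(560,280),interpolation=cv2.INTER_CUBIC),cv2.resize(t['pixels'][190:270,230:370],(560,320),interpolation=cv2.INTER_CUBIC)]))
t0=dict(np.load('top0.npz'))
for n,(a,b,c,d) in dict(flasks=(195,260,155,195),pen=(275,325,130,190),bulb=(260,300,465,505)).items(): print(n,(cv2.absdiff(t['pixels'],t0['pixels'])[a:b,c:d].max(2)>40).sum())
```

```text
[ 481.76844723 -166.56641938  227.506088  ] [ 0.20399178  0.1887361  -0.13665161] 19.0
flasks 0
pen 0
bulb 0
```

View pics/s10.png

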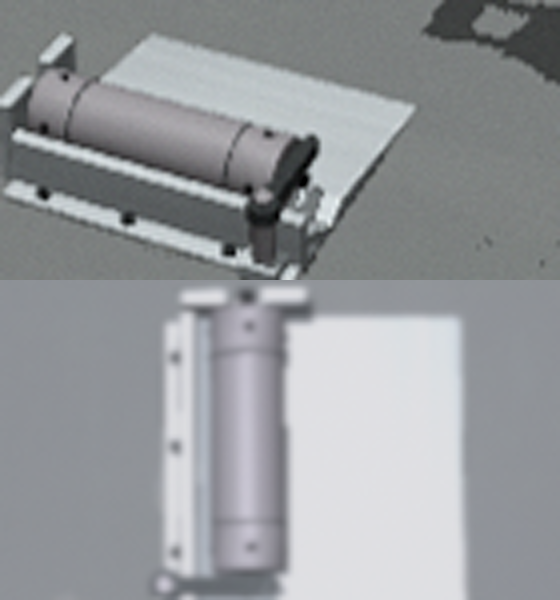

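Run:
```python
from h import *
t=dict(np.load('t10.npz'));g=t['pixels'].max(2)
R=np.array([[np.cos(TH),-np.sin(TH)],[np.sin(TH),np.cos(TH)]])
W=lambda x,y,z:np.r_[T+R@[x,y],z]
print(proj(t,[W(-94,52,54),W(-94,16,54),W(-94,-12,54),W(-94,-20,54)]).round(1))
for u in(278,284,290,296): print(u,g[258:274,u])
# near end edge of body on top line
print('body end expected rows home / 3 mm short',proj(t,[W(-85,0,58),W(-88,0,58),W(85,0,58)]).round(1)); print(g[252:270,292],g[188:204,292])
```

```text
[[270.7 265.6]
 [284.8 265.4]
 [295.8 265.3]
 [299.  265.2]]
278 [196 197 197 197 194 179 146 118 112 116 141 178 197 202 200 187]
284 [148 150 150 144 133 129 123 115 111 114 125 155 187 200 201 194]
290 [193 195 191 171 130 105 113 114 113 115 123 153 185 198 200 199]
296 [164 164 160 146 121 111 117 122 124 126 138 163 192 204 205 197]
body end expected rows home / 3 mm short [[290.9 261.7]
 [290.9 262.9]
 [290.4 195.6]]
[207 206 198 177 150 156 184 195 193 172 129 103 113 116 116 116 125 152] [151 151 150 141 117  91  84 113 159 189 197 185 158 137 150 177]
```

```bash
python3 -c "
from h import *
print(ticket.finish_job())"
```

```text
the job is handed in; nothing more can be done
None
```

The column is home in the V with its nut in the end-plate notch, the keeper arm is shut across its free end, and I handed the job in at about 19 s.

- **Rolling:** I pushed the column with two fingertips at or below mid-height, up the ramp and over the crest. It dropped into the V with its middle at about x -49 mm, inside the -70 to -18 mm window. It started about 5° askew and straightened to about 1° on the ramp.
- **Endwise push:** The closed fingertips pushed on the nut until the column stopped dead, at about 12 N. Early in the push the finger pressed down about 7 N on the nut, and I corrected the tilt before going on.
- **Keeper:** It swung shut and stopped under about 7 N. In the last top view its arm lies straight across the V, within about a pixel of where it should be when shut.

**Last checks:** The end views show the nut in the notch and the arm across the free end. The top view showed no change around the flasks, pen or bulb. The robot was clear of everything, with wrist force near zero.

**Disagreements:** One scene-camera reading put the column at y -12 mm, short of the V bottom, so I nudged it about 10 mm further, at up to about 7 N. A check of the keeper partway through its swing was inconclusive because the finger hid it. How flush the column sits rests on the hard stop and the pictures; I did not measure a gap.

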